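Sort full and empty power-pack boxes by heft

ROBOT

A 6-joint arm with a two-finger parallel gripper is mounted at the origin on the work surface. World frame = base frame: x ahead of the robot, y to its left, z up, the work surface at z = 0. Lengths are in m, angles in rad, forces in N, time in s.
With the tool pointing down it reaches from about 0.3 to 0.875 m from the base axis. Payload 6.4 kg.
Tool frame: the origin (TCP) lies where the fingers leave the gripper's body, on its centre line; the fingertips stand 73 mm ahead of it and the grasp point (between the pads) lies 54 mm ahead of it; z points along the fingers, y is the line along which they close (so a half turn about z gives the same grasp; the last joint's range is limited). The gripper opens to 85 mm and grips with 20 to 120 N. Pads are 22 mm wide; open, the fingers measure 114 mm over their backs; the gripper's body (76 mm by 85 mm) begins 54 mm behind the grasp point. The pads swing forward as they close: fully open they stand 13 mm farther back than shut.
Start: joints at [-1.522, 0.181, 1.607, -0, 1.354, -0.206], TCP at [0.145, -0.556, 0.304] pointing down, gripper open.
Joint ranges: [-2.99, 2.99], [-0.89, 2.07], [0.3, 2.58], [-1.14, 4.28], [0, 2.63], [-3.12, 3.12]. Speed limits (rad/s): [2.57, 2.57, 3.01, 3.14, 3.14, 3.14].

INTERFACE

Orientations are given as a unit quaternion [w, x, y, z].
In Python, from bench import ctrl gives the robot as it stands.
- The arm moves only by the tool carry_out, never from a script. Its argument "steps" is one flat list of numbers, 7 for each row, row after row: the shift along the tool's x, y, z in m, then the turn, a rotation vector about the tool's x, y, z in rad, then the opening, from 0 (shut) to 1 (fully open). In form: [dx, dy, dz, wx, wy, wz, claw, dx, dy, dz, wx, wy, wz, claw, ...]. A call has 1 to 20 rows; each row is the pose to reach, as a shift and turn from the pose commanded when the call began, along the tool's axes at that moment; what a row does not reach only later rows make up. A row lasts 1/10 s, in which the tool goes at most 50 mm and 8.59 degrees, less where a joint would pass 70% of its speed; a pose out of reach is approached as far as the arm can. A call with a gripper value outside its range is refused whole. The fingers move at their own pace and stop on an object; the grip force is fixed at half the most. Time passes only in rows, so rows that repeat a pose let the fingers close. It gives the time, the measured TCP pose, the force, the opening and the grip force at its end, in the units of the state.
- ctrl.get_obs(): the state, without advancing time (a new reading comes with each control period).
- ctrl.camera(name): name is "scene" or "top" or "wrist"; returns the picture (400x640x3 uint8, red, green, blue); there is no depth.
- ctrl.camera_params(name): a dict with "vertical_fov" (degrees; the focal length in pixels is half the picture's height over the tangent of half this angle, whatever the lens; pixels are square), "cx", "cy" (the principal point, pixels), "k1" (the pictures are not rectified: a ray, as slopes to the right and down, at radius r is drawn at 1 + k1 r^2 times it, then the intrinsics apply), "cam_to_world" (4x4, takes a point from camera to world coordinates); the wrist camera has in their place "hand_eye" (4x4, takes a point from camera to tool coordinates, whose origin is the TCP and whose axes are the flange's). Camera axes: x right, y down, z forward; pixel columns grow to the right and rows downward; lengths in m; the calibration is good to about 2 mm. A picture is of the moment at which its call begins: read the wrist's pose just before it. camera_params takes no time and is no camera call.
- ctrl.hand_in(): hands the job in; it is judged then, once.
The state is a dict: "time_s": time; "q": joint angles; "dq": joint speeds; "joint_efforts": joint torques, N m; "eef_pos": TCP position; "eef_rot": TCP orientation; "wrist_force": force on the tool from outside, world axes, zero at the start; "torque": the same for the moment, N m; "opening": opening from 0.0 (shut) to 1.0 (fully open); "grasp_force": force on a finger pad.
Only numpy, scipy, OpenCV 4.12 (cv2) and the standard library are available. Lean on these libraries where they do the work, as an engineer would, in place of code of your own. Each camera call takes 0.05 s, during which the arm holds its last target. There are 200 camera calls.

TASK

Two identical closed power-pack boxes have come off the shop wall, and each may be full or only an empty display box (both may be full, or both empty). Lift each one to feel its weight, then stand it upright in the sorting tray: full (heavy) boxes in the blue half, empty (light) ones in the orange half. Set them down rather than dropping them, and leave the coffee mug alone.

Things in the scene. Friction and masses are not known exactly. Their poses are not given: they have to be found in the camera images.
- box_a_center (a point): First box: closed white power-pack retail box, 56 mm wide (its x) x 84 mm (its y) x 90 mm tall, standing upright on the desk; black printed panels and a red band round its foot; this point is its centre, 45 mm above its underside; z up. Take it across the 56 mm. Stiff enough for a firm grip (25 N). It looks the same full or empty: about 90 g in all when empty, 400 to 550 g with a power pack inside.
- box_b_center (a point): Second box: closed white power-pack retail box, 56 mm wide (its x) x 84 mm (its y) x 90 mm tall, standing upright on the desk; black printed panels and a red band round its foot; this point is its centre, 45 mm above its underside; z up. Take it across the 56 mm. Stiff enough for a firm grip (25 N). It looks the same full or empty: about 90 g in all when empty, 400 to 550 g with a power pack inside.
- tray: two-part sorting tray fixed to the desk, 238 mm (its x) x 300 mm (its y), origin at the centre of its underside, z up. Floor 4 mm thick, rims and the grey dividing wall (along x, at y = 0) 22 mm high and 4 mm thick. Blue half at +y, orange half at -y, each 230 x 144 mm inside with its centre 74 mm from the origin, so each half has room for both boxes, one nearer and one farther along x
- mug: dark grey coffee mug standing on the desk, a bystander between the boxes and the tray: 76 mm across, 85 mm tall, origin at the centre of its underside, ear at its +y
Mind the look-alikes: they are no part of the job. Leave any yellow look-alike of the part that bears box_b_center alone.

How it is judged:
By the outcome, as a careful person would: the job done as asked, in the order asked, and still so for the second after the job is handed in, with the robot touching nothing.
It also fails if it takes over 64 s, if anything falls off the work surface, if the arm or the gripper's body presses on something with over 40 N, if the wrist force passes 120 N, or if a joint passes its speed limit or range.

## Working session

There is one attempt and no reset: what is moved stays moved. The work goes in short steps, Python scripts to look and compute and a tool call to move; the robot and the scene stay as the last step left them, time stands still between calls to the robot, and variables do not carry over. Pictures are saved under pics/ and viewed, at most 10 in all, crops included, and the job is handed in when it is done.

Besides the shell and the picture viewer there is one more tool, called after ">>>" by a JSON object that holds its "method" and its "body". carry_out: Moves the arm, as the interface text tells. Its arguments: {"type":"object","properties":{"steps":{"type":"array"}},"required":["steps"]}

```bash
mkdir -p pics; ls
python3 - <<'E'
from bench import ctrl
import cv2,numpy as np
for n in("top","scene"):
    cv2.imwrite(f"pics/{n}0.png",ctrl.camera(n)[:,:,::-1])
    p=ctrl.camera_params(n);print(n,p)
print(ctrl.camera_params("wrist"));print(ctrl.get_obs())
E
```

```text
pics
top {'vertical_fov': 48.49866547596429, 'cx': 323.6969916793857, 'cy': 195.17295386222278, 'k1': 0.04148913730086963, 'cam_to_world': array([[-0.03000318, -0.99589394,  0.08541113,  0.50539358],
       [-0.99941481,  0.0284851 , -0.0189376 , -0.02717522],
       [ 0.0164269 , -0.08592934, -0.9961658 ,  0.97263739],
       [ 0.        ,  0.        ,  0.        ,  1.        ]])}
scene {'vertical_fov': 54.288834701621234, 'cx': 323.3466645974375, 'cy': 201.72507900952812, 'k1': -0.03234202069341976, 'cam_to_world': array([[ 0.4768334 ,  0.70268203, -0.52807942,  1.09202554],
       [ 0.87892725, -0.37377317,  0.29627775, -0.3188971 ],
       [ 0.01080713, -0.60541852, -0.79583392,  0.82877633],
       [ 0.        ,  0.        ,  0.        ,  1.        ]])}
{'vertical_fov': 69.51052249891423, 'cx': 317.09337597852397, 'cy': 193.50714145315862, 'k1': 0.004013669368248698, 'hand_eye': array([[-3.40467663e-04, -9.60845704e-01, -2.77083771e-01,
         7.02359335e-02],
       [ 9.99999735e-01, -1.48811631e-04, -7.12717875e-04,
        -1.13496321e-03],
       [ 6.43578621e-04, -2.77083
[... 155 characters left out ...]
'q': array([-1.52229196e+00,  1.81498586e-01,  1.60788696e+00,  9.93793524e-06,
        1.35378266e+00, -2.06328511e-01]), 'dq': array([ 9.69810736e-05, -2.80821516e-04, -1.91822450e-03, -3.06501104e-04,
       -7.22488669e-04,  8.14374864e-04]), 'joint_efforts': array([ 6.08187906e-05, -4.45878661e+01, -3.52237988e+01, -2.93298262e-04,
        4.17033603e-03, -6.13484644e-06]), 'eef_pos': array([ 0.14493321, -0.55605176,  0.30306641]), 'eef_rot': array([-7.84943068e-04,  9.91893331e-01,  1.27070846e-01,  6.69370986e-05]), 'wrist_force': array([-0.73226383,  0.49984718,  0.17039634]), 'torque': array([-0.0042184 , -0.01251737, -0.0544808 ]), 'grasp_force': 0.0, 'opening': 0.9984423687408046}
```

View pics/top0.png

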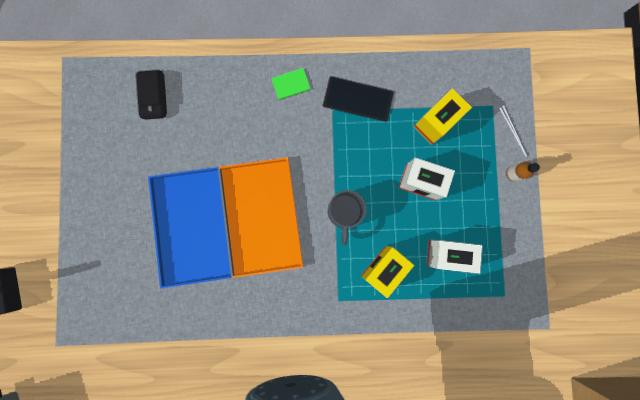

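View pics/scene0.png

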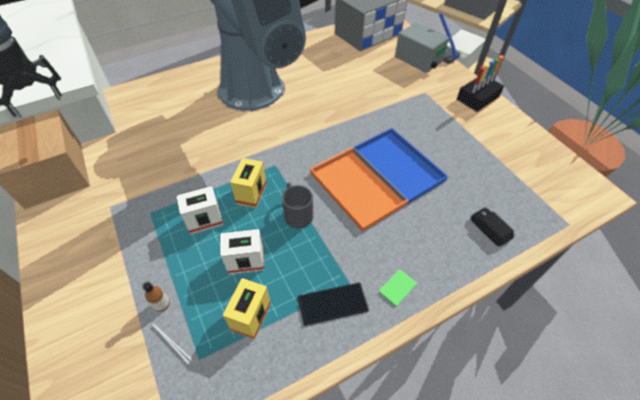

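The top view shows the white boxes at about (428,178) and (455,256), yellow decoys at (443,116) and (388,271), the mug at (346,210) with its ear pointing down the image, and the tray spanning (150–302, 158–287). The scene view agrees.

```bash
cat > h.py <<'E'
from bench import ctrl
import cv2,numpy as np
from scipy.spatial.transform import Rotation as R
def T_tool(o):
    T=np.eye(4);q=o["eef_rot"];T[:3,:3]=R.from_quat([q[1],q[2],q[3],q[0]]).as_matrix();T[:3,3]=o["eef_pos"];return T
def cam(n,o=None):
    p=ctrl.camera_params(n);f=200/np.tan(np.radians(p["vertical_fov"]/2))
    M=p["cam_to_world"] if n!="wrist" else T_tool(o)@p["hand_eye"]
    return p,f,M
def cast(px,z,C):
    p,f,M=C;px=np.atleast_2d(np.asarray(px,float))
    d=(px-[p["cx"],p["cy"]])/f;s=d.copy()
    for _ in range(10): s=d/(1+p["k1"]*(s**2).sum(1,keepdims=True))
    r=np.c_[s,np.ones(len(s))]@M[:3,:3].T
    return (M[:3,3]+r*((z-M[2,3])/r[:,2])[:,None])[:,:2]
def rect(pts):
    c,(w,h),a=cv2.minAreaRect(pts.astype(np.float32)*1000)
    if w>h: w,h,a=h,w,a-90   # a: direction of short side (deg, x axis of box)
    return np.round(c,1),round(w,1),round(h,1),round((a+90)%180-90,1)
E
python3 - <<'E'
from h import *
im=cv2.imread("pics/top0.png");hsv=cv2.cvtColor(im,cv2.COLOR_BGR2HSV);C=cam("top")
cr=[cv2.resize(im[145:215,385:475],None,fx=8,fy=8,interpolation=2)[:, :],cv2.resize(im[225:285,415:505],None,fx=8,fy=8,interpolation=2)]
cv2.imwrite("pics/crop.png",cv2.resize(np.vstack(cr),None,fx=.55,fy=.55))
H,S,V=[hsv[...,i].astype(int) for i in range(3)]
for n,m,z in(("blue",(H>100)&(H<125)&(S>150)&(V>90),.022),("orange",(H>5)&(H<20)&(S>200),.022),("both",((H>100)&(H<125)&(S>150)&(V>60))|((H>5)&(H<20)&(S>200)),.022)):
    m=cv2.morphologyEx(m.astype(np.uint8),cv2.MORPH_OPEN,np.ones((3,3)))
    k,l,st,ce=cv2.connectedComponentsWithStats(m);i=1+np.argmax(st[1:,4])
    print(n,rect(cast(np.argwhere(l==i)[:,::-1],z,C)))
for t in(150,190,215):
    m=((S<45)&(V>t)).astype(np.uint8)
    for (x0,x1,y0,y1) in((385,475,145,215),(415,505,225,285)):
        mm=np.zeros_like(m);mm[y0:y1,x0:x1]=m[y0:y1,x0:x1]
        k,l,st,ce=cv2.connectedComponentsWithStats(mm);i=1+np.argmax(st[1:,4])
        print(t,rect(cast(np.argwhere(l==i)[:,::-1],.09,C)))
p=((V<90)&(S<130)).astype(np.uint8)[195:228,330:364];mu=np.argwhere(p)[:,::-1]+[330,195]
print("mug",cv2.minEnclosingCircle(cast(mu,.085,C).astype(np.float32)))
E
```

```text
blue (array([528.8, 242. ]), 147.5, 237.4, -83.7)
orange (array([545.9,  89. ]), 143.8, 235.4, -83.6)
both (array([528.8, 242. ]), 147.5, 237.4, -83.7)
150 (array([ 608.7, -252.4]), 67.4, 94.0, -20.3)
150 (array([ 453. , -299.6]), 55.2, 99.6, -7.9)
190 (array([ 611.6, -258.2]), 55.9, 84.5, -20.8)
190 (array([ 451.9, -306.6]), 54.8, 85.8, -7.5)
215 (array([ 611.4, -257.9]), 54.6, 82.8, -20.4)
215 (array([ 451.6, -307.1]), 54.6, 83.3, -7.9)
mug ((0.5534098148345947, -0.08878698199987411), 0.03868933767080307)
```

View pics/crop.png

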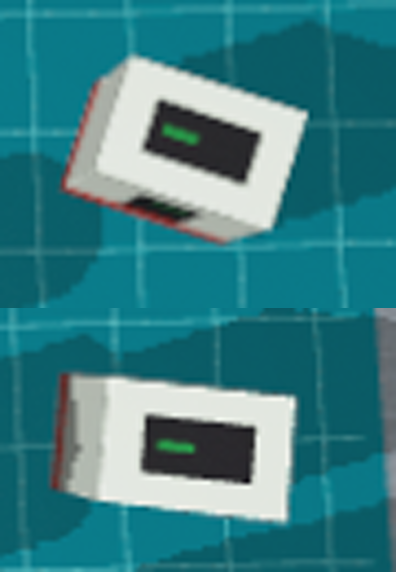

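The box tops fit as 55×84 mm rectangles at z=0.09, which matches the given sizes. The tray angle is also consistent. Next I hover over the near box.

```bash
cat >> h.py <<'E'
def go(x,y,z,a):
    "delta from present pose, tool axes; a = world angle (deg) of tool x, tool down"
    T=T_tool(ctrl.get_obs());c,s=np.cos(np.radians(a)),np.sin(np.radians(a))
    W=np.array([[c,s,0],[s,-c,0],[0,0,-1.]])
    print(np.round(T[:3,:3].T@(np.array([x,y,z])-T[:3,3]),4),np.round(R.from_matrix(T[:3,:3].T@W).as_rotvec(),4))
E
python3 -c "
from h import *
go(.452,-.307,.26,82.2)"
```

```text
[ 0.3599 -0.1635  0.0434] [-0.0012 -0.0012 -1.1798]
```

>>> {"method": "carry_out", "body": {"steps": [0.36,-0.1635,0.043,0,0,-1.18,0.9,0.36,-0.1635,0.043,0,0,-1.18,0.9,0.36,-0.1635,0.043,0,0,-1.18,0.9,0.36,-0.1635,0.043,0,0,-1.18,0.9,0.36,-0.1635,0.043,0,0,-1.18,0.9,0.36,-0.1635,0.043,0,0,-1.18,0.9,0.36,-0.1635,0.043,0,0,-1.18,0.9,0.36,-0.1635,0.043,0,0,-1.18,0.9,0.36,-0.1635,0.043,0,0,-1.18,0.9,0.36,-0.1635,0.043,0,0,-1.18,0.9,0.36,-0.1635,0.043,0,0,-1.18,0.9,0.36,-0.1635,0.043,0,0,-1.18,0.9,0.36,-0.1635,0.043,0,0,-1.18,0.9,0.36,-0.1635,0.043,0,0,-1.18,0.9]}}

```text
time_s: 1.5
eef_pos: [0.4515, -0.3083, 0.261]
eef_rot: [0.0, 0.754, 0.657, -0.0]
wrist_force: [0.1, -0.3, -0.0]
opening: 0.901
grasp_force: 0.0
```

Run:
```python
from h import *
o=ctrl.get_obs();im=ctrl.camera("wrist")[:,:,::-1].copy();cv2.imwrite("pics/w1.png",im)
print(o["time_s"],o["eef_pos"],o["eef_rot"],o["wrist_force"],o["opening"])
hsv=cv2.cvtColor(im,cv2.COLOR_BGR2HSV).astype(int)
for t in(190,215):
    m=((hsv[...,1]<45)&(hsv[...,2]>t)).astype(np.uint8)
    k,l,st,ce=cv2.connectedComponentsWithStats(m);i=1+np.argmax(st[1:,4]);print(st[i],rect(cast(np.argwhere(l==i)[:,::-1],.09,cam("wrist",o))))
```

```text
1.5 [ 0.45149613 -0.3083148   0.26103036] [ 1.06445194e-04  7.54163506e-01  6.56686679e-01 -3.94069295e-06] [ 0.0915497  -0.28023532 -0.04244339] 0.9006789954826989
[ 442   47  121  121 5603] (array([ 605. , -256.4]), 69.0, 83.2, -20.3)
[ 457   48  105  120 5217] (array([ 610.9, -258.6]), 55.1, 82.4, -20.3)
```

View pics/w1.png

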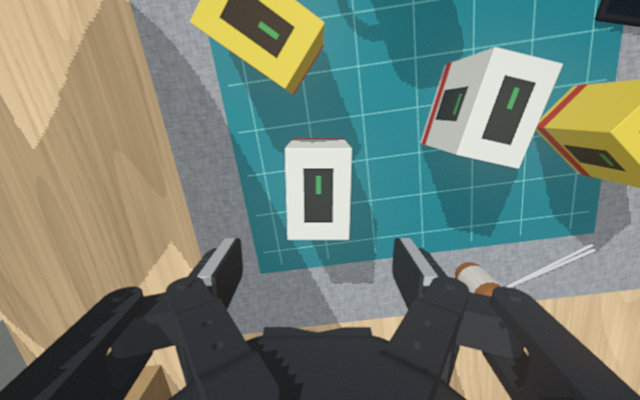

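The near box sits centred between the fingers at (318,190). The wrist view also confirms the far box at (611,-258). Descending and gripping now.

>>> {"method": "carry_out", "body": {"steps": [0.001,0,0.04,0,0,0,0.9,0.001,0,0.08,0,0,0,0.9,0.001,0,0.11,0,0,0,0.9,0.001,0,0.13,0,0,0,0.9,0.001,0,0.146,0,0,0,0.9,0.001,0,0.146,0,0,0,0.9,0.001,0,0.146,0,0,0,0.5,0.001,0,0.146,0,0,0,0.3,0.001,0,0.146,0,0,0,0.3,0.001,0,0.146,0,0,0,0.3,0.001,0,0.146,0,0,0,0.3,0.001,0,0.146,0,0,0,0.3]}}

```text
time_s: 2.75
eef_pos: [0.4527, -0.3071, 0.1161]
eef_rot: [0.001, 0.754, 0.657, -0.0]
wrist_force: [-2.0, 1.0, 6.3]
opening: 0.648
grasp_force: 65.5
```

>>> {"method": "carry_out", "body": {"steps": [0,0,-0.01,0,0,0,0.3,0,0,-0.03,0,0,0,0.3,0,0,-0.06,0,0,0,0.3,0,0,-0.09,0,0,0,0.3,0,0,-0.12,0,0,0,0.3,0,0,-0.14,0,0,0,0.3,0,0,-0.14,0,0,0,0.3,0,0,-0.14,0,0,0,0.3,0,0,-0.14,0,0,0,0.3,0,0,-0.14,0,0,0,0.3,0,0,-0.14,0,0,0,0.3,0,0,-0.14,0,0,0,0.3]}}

```text
time_s: 3.95
eef_pos: [0.4521, -0.3063, 0.2541]
eef_rot: [-0.001, 0.754, 0.657, -0.0]
wrist_force: [-0.3, 0.6, -3.8]
opening: 0.648
grasp_force: 65.0
```

Run:
```python
from h import *
for i in range(3):
    o=ctrl.get_obs();print(o["wrist_force"],o["torque"],o["grasp_force"],o["opening"])
    im=ctrl.camera("wrist")
cv2.imwrite("pics/w2.png",im[:,:,::-1])
go(.585,.098,.256,96.4)
go(.474,.233,.256,96.4)
C=cam("wrist",o)
```

```text
[-0.25629116  0.62719112 -3.75661915] [-0.00752228 -0.02257424 -0.01542742] 64.99168038368225 0.6483527080434737
[-0.30000636  0.57115822 -3.62021796] [0.00453657 0.03249578 0.03848858] 64.99213814735413 0.6486773232548364
[-0.54167435  0.59130456 -4.69230074] [ 0.07152285 -0.05607592  0.03150202] 64.99194860458374 0.6463833873325904
[ 0.4188  0.0767 -0.0012] [-2.000e-04 -3.000e-04 -2.478e-01]
[ 0.5375 -0.0516 -0.0012] [-2.000e-04 -3.000e-04 -2.478e-01]
```

The reading is about -4 N, or roughly 0.4 kg, so this box is full and goes in the blue half, far slot at (0.584, 0.245).

>>> {"method": "carry_out", "body": {"steps": [0.02,0.002,-0.01,0,0,-0.02,0.3,0.06,0.006,-0.01,0,0,-0.05,0.3,0.1,0.01,-0.01,0,0,-0.08,0.3,0.14,0.014,-0.01,0,0,-0.1,0.3,0.18,0.018,-0.01,0,0,-0.12,0.3,0.22,0.022,-0.01,0,0,-0.14,0.3,0.26,0.026,-0.01,0,0,-0.16,0.3,0.3,0.03,-0.01,0,0,-0.18,0.3,0.34,0.034,-0.01,0,0,-0.2,0.3,0.38,0.038,-0.01,0,0,-0.21,0.3,0.42,0.042,-0.01,0,0,-0.22,0.3,0.46,0.046,-0.01,0,0,-0.23,0.3,0.5,0.05,-0.01,0,0,-0.24,0.3,0.53,0.053,-0.01,0,0,-0.248,0.3,0.55,0.055,0,0,0,-0.248,0.3,0.564,0.056,0,0,0,-0.248,0.3,0.564,0.056,0,0,0,-0.248,0.3,0.564,0.056,0,0,0,-0.248,0.3]}}

```text
time_s: 5.9
eef_pos: [0.5842, 0.2442, 0.255]
eef_rot: [0.0, 0.666, 0.746, -0.0]
wrist_force: [-0.8, -0.7, -3.7]
opening: 0.647
grasp_force: 66.9
```

Run:
```python
from h import *
o=ctrl.get_obs();print(o["eef_pos"],o["wrist_force"],o["opening"])
for n in("top","wrist"):
    cv2.imwrite(f"pics/{n}2.png",ctrl.camera(n)[:,:,::-1])
go(.584,.245,.121,96.4)
cv2.imwrite("pics/c2.png",np.vstack([cv2.imread("pics/top2.png")[100:340,:480],cv2.imread("pics/wrist2.png")[:340,80:560]]))
```

```text
[0.5842268  0.24415743 0.25503828] [-0.76981302 -0.67415078 -3.66425341] 0.6472019638498758
[ 0.0015 -0.0002  0.1343] [ 0.0003  0.0004 -0.0008]
```

View pics/c2.png

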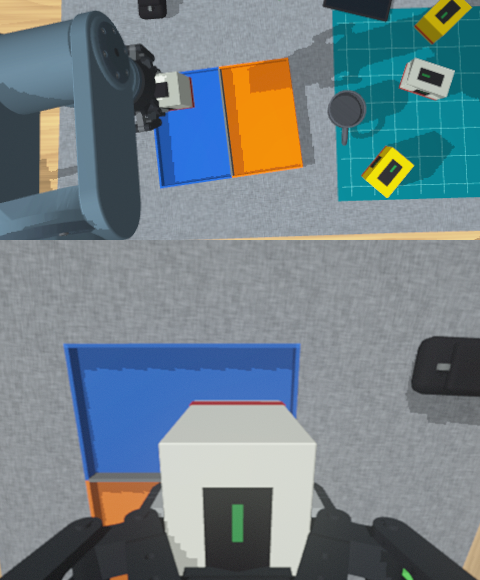

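The box is over the far blue slot, about 57 mm off the tray's x-centre, which is what I intended. Lowering it gently.

>>> {"method": "carry_out", "body": {"steps": [0.001,0,0.03,0,0,0,0.3,0.001,0,0.065,0,0,0,0.3,0.001,0,0.095,0,0,0,0.3,0.001,0,0.115,0,0,0,0.3,0.001,0,0.124,0,0,0,0.3,0.001,0,0.128,0,0,0,0.3,0.001,0,0.131,0,0,0,0.3,0.001,0,0.133,0,0,0,0.3,0.001,0,0.134,0,0,0,0.3,0.001,0,0.134,0,0,0,0.3,0.001,0,0.134,0,0,0,0.3]}}

```text
time_s: 7.1
eef_pos: [0.5843, 0.2458, 0.1214]
eef_rot: [0.0, 0.666, 0.746, 0.0]
wrist_force: [0.4, 1.0, -3.3]
opening: 0.647
grasp_force: 67.0
```

>>> {"method": "carry_out", "body": {"steps": [0,0,0.0005,0,0,0,0.3,0,0,0.001,0,0,0,0.3,0,0,0.001,0,0,0,0.3,0,0,0.0015,0,0,0,0.3,0,0,0.0015,0,0,0,0.3]}}

```text
time_s: 7.6
eef_pos: [0.5842, 0.2458, 0.1201]
eef_rot: [0.0, 0.666, 0.746, 0.0]
wrist_force: [-3.4, -0.7, 4.0]
opening: 0.648
grasp_force: 67.7
```

The box has touched down, so I release and rise.

>>> {"method": "carry_out", "body": {"steps": [0,0,0.001,0,0,0,0.75,0,0,0.001,0,0,0,0.9,0,0,0.001,0,0,0,0.9,0,0,0.001,0,0,0,0.9,0,0,-0.02,0,0,0,0.9,0,0,-0.05,0,0,0,0.9,0,0,-0.09,0,0,0,0.9,0,0,-0.13,0,0,0,0.9,0,0,-0.15,0,0,0,0.9,0,0,-0.15,0,0,0,0.9]}}

```text
time_s: 8.6
eef_pos: [0.586, 0.2462, 0.274]
eef_rot: [0.002, 0.666, 0.746, 0.003]
wrist_force: [0.8, -0.9, -0.9]
opening: 0.901
grasp_force: 0.0
```

Run:
```python
from h import *
o=ctrl.get_obs();print(o["eef_pos"],o["wrist_force"],o["opening"])
cv2.imwrite("pics/top3.png",ctrl.camera("top")[:,:,::-1])
go(.611,-.258,.27,69.5)
# yellow neighbour: its foot corner and top face from top0
im=cv2.imread("pics/top0.png");h=cv2.cvtColor(im,cv2.COLOR_BGR2HSV).astype(int);C=cam("top")
m=((h[...,0]>20)&(h[...,0]<35)&(h[...,1]>150)&(h[...,2]>200)).astype(np.uint8);m[:80]=0;m[150:]=0;m[:,:405]=0;m[:,480:]=0
k,l,st,ce=cv2.connectedComponentsWithStats(m);i=1+np.argmax(st[1:,4]);p=cast(np.argwhere(l==i)[:,::-1],.09,C)
r=rect(p);print(r);bx=cv2.boxPoints(((float(r[0][0]),float(r[0][1])),(56,84),r[3]))
a=np.radians(-20.4);B=np.array([[np.cos(a),np.sin(a)],[-np.sin(a),np.cos(a)]])
print("corners in far-box frame mm",np.round((bx-[611,-258])@B.T,0))
```

```text
[0.58600195 0.24616813 0.27404408] [ 0.78549987 -0.85384401 -0.88828518] 0.9006721202294447
[-0.5036 -0.0304  0.0009] [ 0.0038 -0.0013  0.4698]
(array([ 743.8, -298.6]), 53.1, 85.5, 43.2)
corners in far-box frame mm [[ 89.   2.]
 [164. -36.]
 [189.  15.]
 [113.  52.]]
```

The neighbouring decoy clears the finger by about 30 mm. On to the second box.

>>> {"method": "carry_out", "body": {"steps": [-0.03,-0.002,0,0,0,0.03,0.9,-0.07,-0.004,0,0,0,0.07,0.9,-0.115,-0.007,0,0,0,0.11,0.9,-0.16,-0.01,0,0,0,0.15,0.9,-0.205,-0.012,0,0,0,0.19,0.9,-0.25,-0.015,0,0,0,0.23,0.9,-0.295,-0.018,0,0,0,0.27,0.9,-0.34,-0.02,0,0,0,0.31,0.9,-0.385,-0.023,0,0,0,0.35,0.9,-0.43,-0.026,0,0,0,0.39,0.9,-0.465,-0.028,0,0,0,0.43,0.9,-0.49,-0.03,0,0,0,0.46,0.9,-0.5035,-0.0305,0.001,0,0,0.47,0.9,-0.5035,-0.0305,0.001,0,0,0.47,0.9,-0.5035,-0.0305,0.001,0,0,0.47,0.9,-0.5035,-0.0305,0.001,0,0,0.47,0.9]}}

```text
time_s: 10.25
eef_pos: [0.6101, -0.2564, 0.2679]
eef_rot: [-0.001, 0.821, 0.571, -0.0]
wrist_force: [0.2, 0.9, -0.2]
opening: 0.899
grasp_force: 0.0
```

Run:
```python
from h import *
o=ctrl.get_obs();im=ctrl.camera("wrist")[:,:,::-1].copy();cv2.imwrite("pics/w4.png",im)
print(o["eef_pos"],o["wrist_force"],o["opening"])
hsv=cv2.cvtColor(im,cv2.COLOR_BGR2HSV).astype(int)
m=((hsv[...,1]<45)&(hsv[...,2]>205)).astype(np.uint8)
k,l,st,ce=cv2.connectedComponentsWithStats(m);i=1+np.argmax(st[1:,4]);print(st[i],rect(cast(np.argwhere(l==i)[:,::-1],.09,cam("wrist",o))))
go(.611,-.258,.116,69.5)
```

```text
[ 0.61009902 -0.25636336  0.2679205 ] [ 0.1724512   0.94016581 -0.20845417] 0.8989552204871253
[ 289  148   65   90 3995] (array([ 611.9, -257.8]), 55.6, 82.7, -20.3)
[-0.0013  0.0013  0.1523] [-0.0004 -0.0004  0.0019]
```

View pics/w4.png

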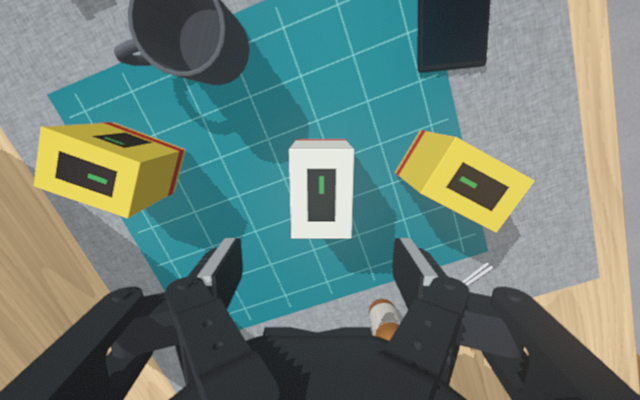

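View pics/top3.png

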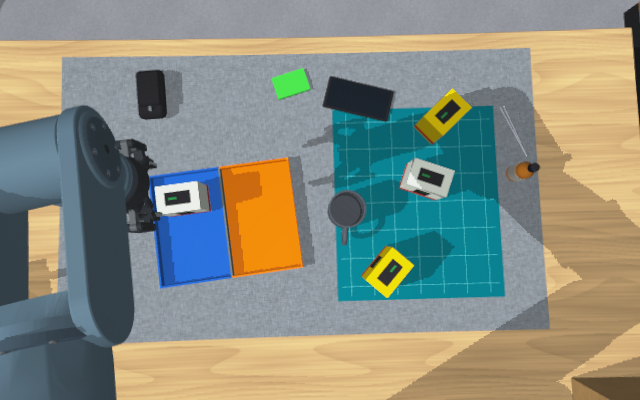

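The first box stands upright in the blue half at (180,197). The second box is centred between the fingers at (321,190), and its neighbours are clear.

>>> {"method": "carry_out", "body": {"steps": [-0.001,0.001,0.04,0,0,0,0.9,-0.001,0.0015,0.08,0,0,0,0.9,-0.001,0.0015,0.115,0,0,0,0.9,-0.001,0.0015,0.138,0,0,0,0.9,-0.001,0.0015,0.152,0,0,0,0.9,-0.001,0.0015,0.152,0,0,0,0.9,-0.001,0.0015,0.152,0,0,0,0.5,-0.001,0.0015,0.152,0,0,0,0.3,-0.001,0.0015,0.152,0,0,0,0.3,-0.001,0.0015,0.152,0,0,0,0.3,-0.001,0.0015,0.152,0,0,0,0.3,-0.001,0.0015,0.152,0,0,0,0.3]}}

```text
time_s: 11.5
eef_pos: [0.6122, -0.2601, 0.1186]
eef_rot: [0.002, 0.822, 0.57, 0.001]
wrist_force: [-0.4, 1.2, 5.6]
opening: 0.647
grasp_force: 63.9
```

>>> {"method": "carry_out", "body": {"steps": [0,0,-0.01,0,0,0,0.3,0,0,-0.03,0,0,0,0.3,0,0,-0.06,0,0,0,0.3,0,0,-0.09,0,0,0,0.3,0,0,-0.12,0,0,0,0.3,0,0,-0.14,0,0,0,0.3,0,0,-0.14,0,0,0,0.3,0,0,-0.14,0,0,0,0.3,0,0,-0.14,0,0,0,0.3,0,0,-0.14,0,0,0,0.3,0,0,-0.14,0,0,0,0.3,0,0,-0.14,0,0,0,0.3]}}

```text
time_s: 12.7
eef_pos: [0.6109, -0.2594, 0.2555]
eef_rot: [-0.001, 0.822, 0.57, -0.0]
wrist_force: [0.4, -0.1, -1.4]
opening: 0.65
grasp_force: 63.5
```

Run:
```python
from h import *
for i in range(5):
    o=ctrl.get_obs();print(o["wrist_force"],o["eef_pos"],o["opening"]);ctrl.camera("top")
print("blue near");go(.474,.233,.26,96.4);print("orange near");go(.491,.086,.26,96.4)
```

```text
[ 0.38348542 -0.08791327 -1.35868179] [ 0.61087982 -0.25941012  0.25549715] 0.6502178950538362
[-0.64058508  0.03906104 -0.5521156 ] [ 0.61097567 -0.25945207  0.25578004] 0.6473719448544497
[0.47874874 0.51442491 0.4783868 ] [ 0.61104096 -0.25948703  0.25599155] 0.6526755558134245
[ 1.17417679 -0.04515796 -1.0851764 ] [ 0.61106717 -0.25952721  0.25613035] 0.6501474401542167
[-0.94557249 -0.81001964 -0.98196483] [ 0.61108971 -0.25952899  0.25624514] 0.6470107795189671
blue near
[ 0.4133 -0.301  -0.0036] [ 0.      0.     -0.4697]
orange near
[ 0.2815 -0.2336 -0.0036] [ 0.      0.     -0.4697]
```

It averages about -0.7 N (roughly 0.08 kg), so this box is empty and goes to the centre of the orange half.

>>> {"method": "carry_out", "body": {"steps": [0.015,-0.009,-0.01,0,0,-0.03,0.3,0.04,-0.024,-0.01,0,0,-0.07,0.3,0.07,-0.042,-0.01,0,0,-0.12,0.3,0.1,-0.06,-0.01,0,0,-0.17,0.3,0.13,-0.078,-0.01,0,0,-0.22,0.3,0.16,-0.096,-0.01,0,0,-0.27,0.3,0.19,-0.114,-0.01,0,0,-0.32,0.3,0.22,-0.132,-0.01,0,0,-0.37,0.3,0.25,-0.15,-0.01,0,0,-0.41,0.3,0.275,-0.166,-0.01,0,0,-0.44,0.3,0.295,-0.178,0,0,0,-0.46,0.3,0.306,-0.184,0,0,0,-0.47,0.3,0.306,-0.184,0,0,0,-0.47,0.3,0.306,-0.184,0,0,0,-0.47,0.3,0.306,-0.184,0,0,0,-0.47,0.3,0.306,-0.184,0,0,0,-0.47,0.3,0.306,-0.184,0,0,0,-0.47,0.3]}}

```text
time_s: 14.65
eef_pos: [0.5462, 0.0907, 0.2565]
eef_rot: [0.0, 0.667, 0.745, 0.0]
wrist_force: [-0.4, 0.2, -1.5]
opening: 0.649
grasp_force: 63.6
```

Run:
```python
from h import *
for i in range(6):
    o=ctrl.get_obs();print(np.round(o["wrist_force"],2));ctrl.camera("top")
print(o["eef_pos"]);go(.546,.092,.125,96.4)
```

```text
[-0.36  0.17 -1.48]
[-0.21 -0.45 -0.54]
[-0.55  0.45 -0.9 ]
[-0.12 -0.88 -1.14]
[-0.22  0.23 -0.68]
[-0.13  0.24 -0.4 ]
[0.5460403  0.09133559 0.25636728]
[0.0006 0.     0.1314] [ 0.     -0.      0.0001]
```

Empty is confirmed at about -0.9 N. Lowering it slowly.

>>> {"method": "carry_out", "body": {"steps": [0,0,0.03,0,0,0,0.3,0,0,0.065,0,0,0,0.3,0,0,0.095,0,0,0,0.3,0,0,0.115,0,0,0,0.3,0,0,0.123,0,0,0,0.3,0,0,0.128,0,0,0,0.3,0,0,0.131,0,0,0,0.3,0,0,0.132,0,0,0,0.3,0,0,0.132,0,0,0,0.3,0,0,0.132,0,0,0,0.3]}}

```text
time_s: 15.95
eef_pos: [0.5465, 0.0915, 0.1252]
eef_rot: [0.001, 0.666, 0.746, 0.0]
wrist_force: [-0.9, -0.1, -0.3]
opening: 0.65
grasp_force: 63.6
```

>>> {"method": "carry_out", "body": {"steps": [0,0,0.001,0,0,0,0.3,0,0,0.001,0,0,0,0.3,0,0,0.002,0,0,0,0.3,0,0,0.002,0,0,0,0.3]}}

```text
time_s: 16.35
eef_pos: [0.5461, 0.0916, 0.1225]
eef_rot: [0.0, 0.666, 0.746, 0.0]
wrist_force: [-1.1, 0.8, 0.6]
opening: 0.652
grasp_force: 63.6
```

>>> {"method": "carry_out", "body": {"steps": [0,0,0.0005,0,0,0,0.3,0,0,0.001,0,0,0,0.3,0,0,0.0015,0,0,0,0.3,0,0,0.0015,0,0,0,0.3]}}

```text
time_s: 16.75
eef_pos: [0.5462, 0.0916, 0.1225]
eef_rot: [0.0, 0.666, 0.746, -0.0]
wrist_force: [-6.8, 0.3, 14.3]
opening: 0.653
grasp_force: 65.3
```

The box is down (14 N up). Release, rise and look.

>>> {"method": "carry_out", "body": {"steps": [0,0,0,0,0,0,0.75,0,0,0,0,0,0,0.9,0,0,0,0,0,0,0.9,0,0,0,0,0,0,0.9,0,0,-0.02,0,0,0,0.9,0,0,-0.05,0,0,0,0.9,0,0,-0.09,0,0,0,0.9,0,0,-0.13,0,0,0,0.9,0,0,-0.17,0,0,0,0.9,-0.05,0,-0.17,0,0,0,0.9,-0.1,0,-0.17,0,0,0,0.9,-0.15,0,-0.17,0,0,0,0.9,-0.2,0,-0.17,0,0,0,0.9,-0.25,0,-0.17,0,0,0,0.9,-0.25,0,-0.17,0,0,0,0.9,-0.25,0,-0.17,0,0,0,0.9,-0.25,0,-0.17,0,0,0,0.9]}}

```text
time_s: 18.45
eef_pos: [0.5737, -0.156, 0.2905]
eef_rot: [-0.001, 0.666, 0.746, 0.0]
wrist_force: [-0.3, 0.8, -0.4]
opening: 0.901
grasp_force: 0.0
```

Run:
```python
from h import *
cv2.imwrite("pics/top5.png",ctrl.camera("top")[:,:,::-1]);cv2.imwrite("pics/sc5.png",ctrl.camera("scene")[:,:,::-1])
o=ctrl.get_obs();print(o["time_s"],o["wrist_force"],o["eef_pos"])
cv2.imwrite("pics/c5.png",np.vstack([cv2.imread("pics/top5.png")[60:310,80:560],cv2.imread("pics/sc5.png")[80:350,120:600]]))
```

```text
18.55 [-1.27691269  0.37997194 -0.04497869] [ 0.57389955 -0.15533215  0.2907821 ]
```

View pics/c5.png

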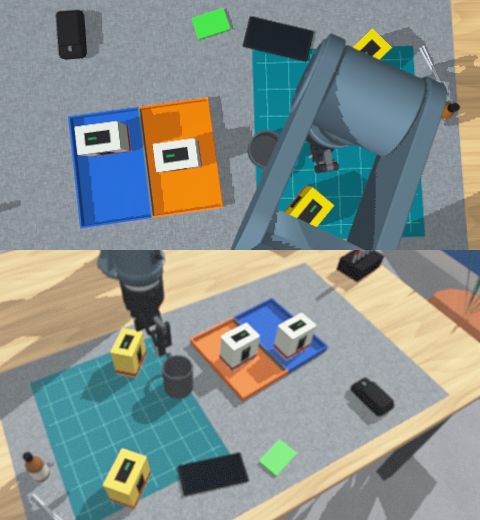

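Both boxes stand upright, one in the blue half at (100,138) in the crop and one in the orange half at (176,155). The mug and decoys haven't moved, and the gripper is clear.

```bash
python3 -c "
from bench import ctrl
print(ctrl.hand_in())"
```

```text
the job is handed in; nothing more can be done
None
```

I sorted and handed in both boxes: the full one (about 0.4 kg) stands upright in the blue half, the empty one (about 0.09 kg) stands upright in the orange half, and the mug and yellow look-alikes were not moved.

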